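# Seat an endoscope lens barrel in a sprung V-cradle and hold it pressed

## Task

Lift the endoscope lens barrel off its white drying rest and lay it in the V-cradle of the inspection stand, plain glass end towards the stop plate and no more than about 5 mm from it. Then press it gently straight down at its middle, so that it bears on both faces of the V and the sprung carriage goes about half way down its 14 mm travel, and finish while still holding it pressed there. Leave the bowl and the timer where they are.

Things in the scene. Friction and masses are not known exactly. Their poses are not given: they have to be found in the camera images.
- lens: Loose steel lens barrel, a smooth cylinder 28 mm in diameter and 120 mm long, 0.12 kg, with a black eyepiece flange 40 mm across over the last 8 mm of one end. Origin on its axis at mid-length; x runs along the barrel to the plain glass end, the flange is at -x (it is round: y and z may be turned about x). Starts level on the rest, axis 38 mm above the table.
- plain_end (a point): Centre of the barrel's plain glass end, on its axis, 60 mm from the origin; axes as the barrel's.
- rest: Fixed white plastic drying rest: base plate 110 x 54 x 4 mm, two saddles 8 mm thick, 72 mm apart centre to centre, with cheeks up to 30 mm high at each side of the barrel; the 64 mm between the saddles is open for fingers down to the base plate. Origin at the centre of its underside; x along the barrel, z up.
- stand: Fixed inspection stand: dark steel base plate 150 x 70 x 10 mm on the table (centre 4 mm ahead of the origin), above it a sprung aluminium carriage with two white V-yokes and an upright stop plate. Origin on the table under the V-seat; x along the V towards the stop plate, y to its left, z up.
- carriage (a joint): How far the sprung carriage is pressed straight down, in m: 0 up (as it starts), 0.014 at the bottom. A preloaded spring of 600 N/m pushes it up and carries the barrel's weight at 0; it starts to move at about 1 N of downward push on top of that and needs about 5 N at half travel. It gives no way sideways: a barrel gripped off-centre may bear on one V face only; let go, it settles onto both.
- v_seat (a point): Where the middle of the barrel's axis lies when seated with its plain end 2 mm from the stop; on the carriage, 67 mm above the table when that is up. x along the V to the stop, z up. Two 90-degree V-yokes 10 mm thick stand centred 33 mm either side along x; the 56 mm between is open for fingers down to a plate 34 mm below. The flange belongs outside the yoke away from the stop.
- stop_face (a point): Centre of the face of the upright stop plate, at +x of the V, 62 mm from v_seat; the plate is 30 mm wide, 6 mm thick and ends 5 mm above the height of v_seat. It goes down with the carriage.
- gallipot: Small steel bowl, 79 mm across and 40 mm high, standing on the table: leave alone. Origin at the centre of its underside.
- timer: White minute timer with a black knob, 62 x 62 x 44 mm: leave alone. Origin at the centre of its underside.
Things that resemble listed ones, but are neither listed nor needed, are in the scene too. What is shaped like the lens but purple is not meant.

How it is judged (in metres and radians):
On the way:
1. the barrel is lifted clear of its rest (axis more than 80 mm up) (height (world z) of lens above 0.08 m), for 0.2 s.
At the end, for the whole second after the job is handed in: Fingers still press the barrel: carriage 3 to 11 mm down, over 0.6 N on each of the 4 V pads, 1.5 N on the fingers, axis within 0.06 rad and 2.5 mm of seated, plain end up to 7 mm from the stop plate, barrel at rest (under 10 mm/s); bowl and timer within 20 mm of their starts (value of joint carriage between 0.003 and 0.011 m and contact force between each of carriage_c4, carriage_c5, carriage_c6, carriage_c7 and lens above 0.6 N and contact force between the fingers and lens above 1.5 N and angle between the x axis of lens and the x axis of v_seat, either way round below 0.06 rad and y of lens in the frame of v_seat between -0.0025 and 0.0025 m and z of lens in the frame of v_seat between -0.0025 and 0.0025 m and x of plain_end in the frame of v_seat between 0.055 and 0.064 m and linear speed of lens below 0.01 m/s and distance of each of gallipot, timer from where it was at the start of the episode below 0.02 m); the arm keeps its last pose, push and grip.
It fails at once if the barrel is driven into a V pad with more than 25 N (contact force between any of carriage_c4, carriage_c5, carriage_c6, carriage_c7 and lens above 25 N).
It fails at once if the bowl or timer is pushed more than 20 mm (distance of any of gallipot, timer from where it was at the start of the episode above 0.02 m).
It also fails if it takes over 43 s, if anything falls off the work surface, if the arm or the gripper's body presses on something with over 40 N, if the wrist force passes 120 N, or if a joint passes its speed limit or range.

## Robot

A 6-joint arm with a two-finger parallel gripper is mounted at the origin on the work surface; the furniture and walls round the work are solid. World frame = base frame: x ahead of the robot, y to its left, z up, the work surface at z = 0. Lengths are in mm, angles in rad, forces in N, time in s.
With the tool pointing down it reaches from about 300 to 775 mm from the base axis. Payload 14.6 kg.
Tool frame: the origin (TCP) lies on the centre line of the jaws, within the pads' length; the fingertips stand 14 mm ahead of it and the grasp point (between the pads) lies 5 mm behind it; z points along the fingers, y is the line along which they close (so a half turn about z gives the same grasp; the last joint's range is limited). The gripper opens to 85 mm and grips with 20 to 120 N. Pads are 22 mm wide; open, the fingers measure 114 mm over their backs; the gripper's body (76 mm by 85 mm) begins 54 mm behind the grasp point. The pads swing forward as they close: fully open they stand 13 mm farther back than shut.
Start: joints at [-1.216, 0.3, 1.521, -0, 1.321, -0.067], TCP at [225.164, -501.788, 245.281] pointing down, gripper open.
Joint ranges: [-3.03, 3.03], [-0.79, 2.21], [0.23, 2.52], [-1.04, 4.18], [0, 3.07], [-2.55, 2.55]. Speed limits (rad/s): [2.22, 2.22, 2.57, 3.14, 3.14, 3.14].

## Interface

Orientations are given as a unit quaternion [x, y, z, w].
In Python, from cell import bot gives the robot as it stands. Calls block until the motion is done:
- bot.reach(position, orientation): joint-space move of the TCP to a pose.
- bot.servo_line(position, rotation=None, rate=150): straight line of the TCP; rotation=None keeps the orientation; rate is the mean speed in mm/s.
- bot.set_joints(angles): joint-space move.
- bot.command_gripper(opening, grasp_force=None): finger opening in mm; grasp_force is the grip in N (None keeps the last); returns when the fingers have stopped.
- bot.hold(seconds).
- bot.inverse_kinematics(position, orientation): joint angles nearest the present ones, or None.
- bot.sense(): the state.
- bot.camera(name): name is "scene" or "top"; returns the picture (384x512x3 uint8, red, green, blue); there is no depth.
- bot.get_calibration(name): a dict with "mtx" (3x3 intrinsics, pixels), "R" (3x3) and "t" (3): a world point X has camera coordinates R X + t. Camera axes: x right, y down, z forward; pixel columns grow to the right and rows downward; lengths in mm; the calibration is good to about 2 mm. A picture is of the moment at which its call begins. get_calibration takes no time and is no camera call.
A pose or a line that the arm cannot do raises bot.IKError and nothing moves.
- bot.job_done(): hands the job in; it is judged then, once.
The state is a dict: "clock": time; "q": joint angles; "dq": joint speeds; "effort": joint torques, N m; "tcp_pos": TCP position; "ee_rot": TCP orientation; "contact_force": force on the tool from outside, world axes, zero at the start; "wrist_torque": the same for the moment, N m; "finger_gap": finger opening in mm; "gripper_force": force on a finger pad.
Only numpy, scipy, OpenCV 4.12 (cv2) and the standard library are available. Lean on these libraries where they do the work, as an engineer would, in place of code of your own. Each camera call takes 0.05 s, during which the arm holds its last target. There are 200 camera calls.

## Working session

There is one attempt and no reset: what is moved stays moved. The work goes in short steps, each a Python script; the robot and the scene stay as the last script left them, time stands still between calls to the robot, and variables do not carry over. Pictures are saved under pics/ and viewed, at most 10 in all, crops included, and the job is handed in when it is done.

```bash
mkdir -p pics; ls; python3 - <<'E'
from cell import bot
import cv2
for n in("scene","top"):
    im=bot.camera(n); cv2.imwrite(f"pics/{n}0.png",cv2.resize(im[...,::-1],(800,600),interpolation=cv2.INTER_CUBIC)); cv2.imwrite(f"pics/{n}_raw.png",im[...,::-1])
    c=bot.get_calibration(n); print(n,c)
s=bot.sense(); print(s)
E
```

```text
pics
scene {'mtx': array([[462.43323713,   0.        , 253.44111914],
       [  0.        , 462.43323713, 199.92563953],
       [  0.        ,   0.        ,   1.        ]]), 'R': array([[-0.80438572, -0.59403682,  0.00915828],
       [-0.40485516,  0.53680261, -0.74022649],
       [ 0.4348056 , -0.5991354 , -0.67229522]]), 't': array([392.80112632, 312.33041185, 802.21055841])}
top {'mtx': array([[482.81729406,   0.        , 256.16966037],
       [  0.        , 482.81729406, 190.53616398],
       [  0.        ,   0.        ,   1.        ]]), 'R': array([[-0.01307922, -0.99980123, -0.01504789],
       [-0.99167863,  0.01489757, -0.12787319],
       [ 0.12807195,  0.01325019, -0.99167636]]), 't': array([ -51.43688706,  544.99396625, 1120.02189875])}
{'clock': 0.1, 'q': array([-1.21559835e+00,  3.00431376e-01,  1.52151397e+00, -2.59744592e-05,
        1.32068491e+00, -6.66014007e-02]), 'dq': array([-7.53599610e-04, -2.45959133e-03, -4.06219152e-05,  1.56076356e-03,
       -3.17274068e-04, -3.31931254e-05]), 'effort': array([ 2.71237142e-03, -5.44372272e+01, -3.62367225e+01, -5.16806949e-05,
        2.99670130e-03,  2.65822700e-05]), 'tcp_pos': array([ 225.09683624, -501.62051257,  244.77148235]), 'ee_rot': array([ 9.77842164e-01,  2.09342862e-01, -8.70533613e-05, -5.11600547e-04]), 'contact_force': array([-0.32207042,  0.12429418, -0.99378997]), 'wrist_torque': array([ 0.0088073 , -0.00302399,  0.01579431]), 'gripper_force': 0.0, 'finger_gap': 85.610330494456}
```

View pics/top0.png

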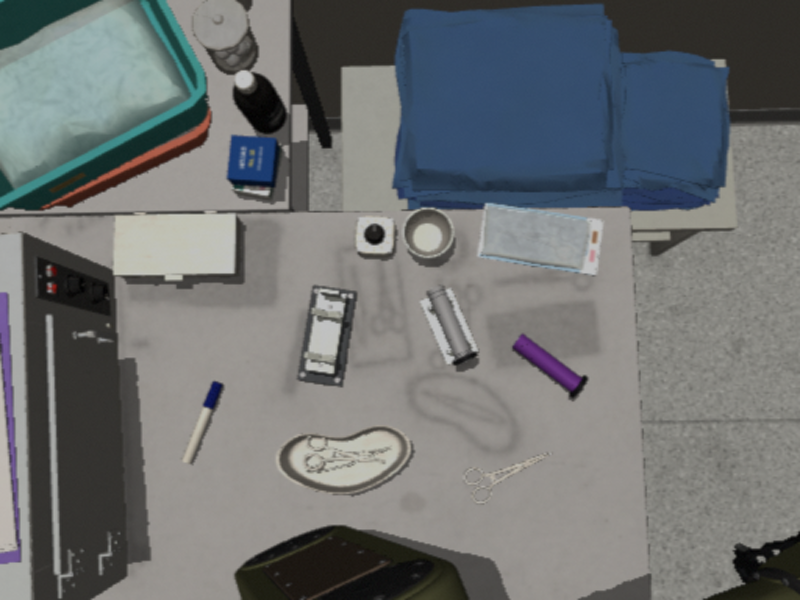

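View pics/scene0.png

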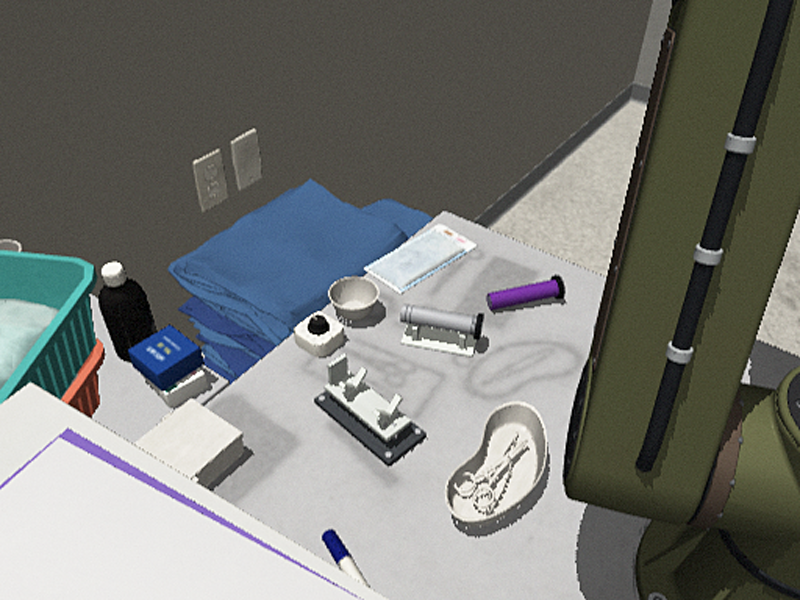

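The top view shows the grey barrel with its black flange on the white rest at (452,325) and its flange at (463,357). The purple look-alike is at (550,365). The stand is at (328,335), with the stop plate at its upper end, towards the timer at (375,237). Only the grey barrel sits on the white rest, so it is the lens. I'll confirm that in a crop.

```bash
python3 - <<'E'
import cv2,numpy as np
t=cv2.imread("pics/top_raw.png"); s=cv2.imread("pics/scene_raw.png")
a=cv2.resize(t[175:255,180:320],(770,440),interpolation=cv2.INTER_CUBIC)
cv2.imwrite("pics/crop_top.png",a)
b=cv2.resize(s[185:305,195:325],(650,600),interpolation=cv2.INTER_CUBIC)
cv2.imwrite("pics/crop_scene.png",b)
E
```

```text
(no output)
```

View pics/crop_top.png

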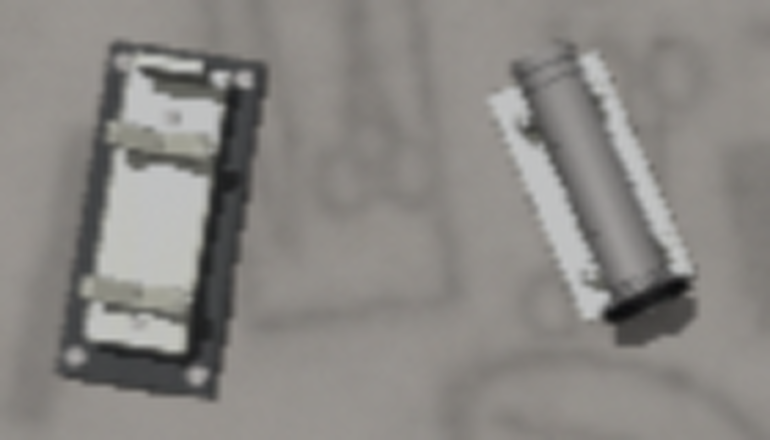

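View pics/crop_scene.png

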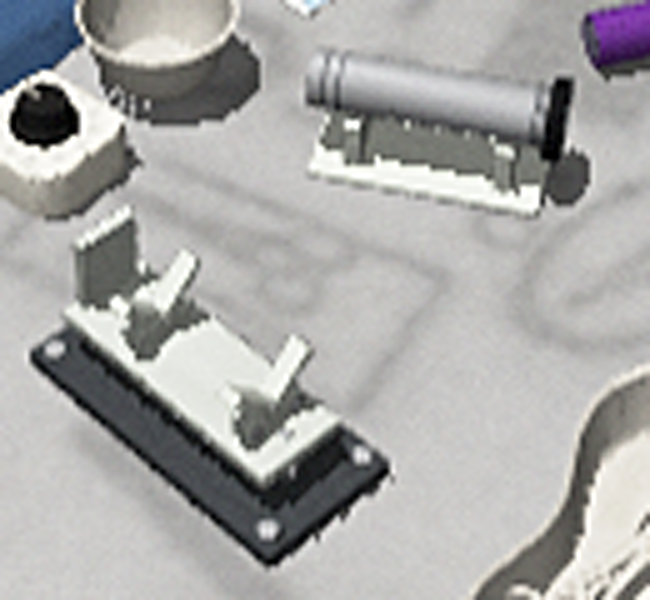

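The crops confirm it: the grey barrel on the white rest has its plain end at top-crop (545,55) and its black flange at about (648,298). The stand's bolts are at (124,60), (244,80), (75,355) and (197,376), and the stop plate is at the upper end. Next I'll turn these into positions.

```bash
cat > h.py <<'E'
import numpy as np
from cell import bot
from scipy.spatial.transform import Rotation as Ro
def ray(name,px,z):
    c=bot.get_calibration(name); R=c["R"]; C=-R.T@c["t"]
    d=R.T@np.linalg.solve(c["mtx"],[px[0],px[1],1]); return C+d*(z-C[2])/d[2]
def proj(name,X):
    c=bot.get_calibration(name); p=c["mtx"]@(c["R"]@np.asarray(X,float)+c["t"]); return p[:2]/p[2]
def crop(p): return (np.array(p)+.5)/5.5-.5+[180,175]
def scrop(p): return (np.array(p)+.5)/5-.5+[195,185]
def down(yaw):
    c,s=np.cos(yaw),np.sin(yaw)
    return Ro.from_matrix(np.array([[c,s,0],[s,-c,0],[0,0,-1]])).as_quat()
E
python3 - <<'E'
from h import *
for n in("scene","top"):
    c=bot.get_calibration(n); print(n,-c["R"].T@c["t"])
b=[ray("top",crop(p),11) for p in [(124,60),(244,80),(75,355),(197,376)]]
k=[ray("top",crop(p),10) for p in [(110,42),(268,64),(57,375),(215,398)]]
for q in (b,k):
    c=np.mean(q,0); d=(q[0]+q[1]-q[2]-q[3])/2; print("stand ctr",c,"L",np.linalg.norm(d),np.linalg.norm(q[0]-q[1]),"yaw",np.arctan2(d[1],d[0]))
    u=d/np.linalg.norm(d); print("  origin",c-4*u)
sb=[ray("scene",scrop(p),11) for p in [(55,348),(362,455),(268,528)]]
print("scene bolts",np.round(sb,1)); print("top bolts",np.round(b,1))
p=ray("top",crop((545,55)),38); f=ray("top",crop((648,298)),38); d=p-f
print("lens plain",p,"flange",f,np.linalg.norm(d),"yaw",np.arctan2(d[1],d[0]),"mid",(p+f)/2)
r=[ray("top",crop(q),4) for q in [(490,97),(588,320),(692,285),(595,52)]]
for q in r: print("rest",q)
print("rest ctr",np.mean(r,0))
# scene check: axis at plain/flange outer ends
for q in [(318,78),(560,118)]: print("scene lens",ray("scene",scrop(q),38))
E
```

```text
scene [ 93.60655277 546.31129149 766.92018952]
top [ 396.34273319  -74.38624852 1179.61534161]
stand ctr [491.55354177  57.28223429  11.        ] L 132.200735947103 54.31694759759955 yaw -0.161787087524441
  origin [487.60577781  57.92656314  11.        ]
stand ctr [490.86005093  56.28252926  10.        ] L 149.227542541625 71.311601725809 yaw -0.15847151966872247
  origin [486.91017235  56.91376551  10.        ]
scene bolts [[561.5  74.3  11. ]
 [422.4  42.4  11. ]
 [431.3  95.1  11. ]]
top bolts [[561.7  73.3  11. ]
 [551.9  19.9  11. ]
 [431.3  94.7  11. ]
 [421.4  41.1  11. ]]
lens plain [ 557.27596712 -113.04370001   38.        ] flange [ 451.44854468 -155.15401505   38.        ] 113.89785762480994 yaw 0.3787076413767613 mid [ 504.3622559  -134.09885753   38.        ]
rest [543.52596017 -89.31945619   4.        ]
rest [ 443.77321571 -130.89871647    4.        ]
rest [ 458.54886659 -177.09893537    4.        ]
rest [ 563.08267001 -136.54280863    4.        ]
rest ctr [ 502.23267812 -133.46497916    4.        ]
scene lens [ 555.56168072 -109.23354624   38.        ]
scene lens [ 450.45237469 -154.20795472   38.        ]
```

```bash
python3 - <<'E'
from h import *
import cv2
o=down(.383); bot.command_gripper(85,30)
bot.reach([504,-134,130],o)
bot.servo_line([504,-134,31],rate=120)
s=bot.sense(); print(s["clock"],s["tcp_pos"],s["contact_force"])
bot.command_gripper(0,30)
s=bot.sense(); print(s["clock"],s["finger_gap"],s["gripper_force"],s["contact_force"])
bot.servo_line([504,-134,150],rate=120)
s=bot.sense(); print(s["clock"],s["finger_gap"],s["tcp_pos"],s["contact_force"])
ys=-.161
S=np.array([487.5,57.7]); 
bot.reach([*S,160],down(ys))
s=bot.sense(); print(s["clock"],s["finger_gap"],s["tcp_pos"],s["contact_force"],s["q"])
ims=[]
for n in("top","scene"):
    im=bot.camera(n)[...,::-1]; cv2.imwrite(f"pics/{n}_raw2.png",im)
    u,v=proj(n,[*S,120]).astype(int); print(n,u,v)
    ims.append(cv2.resize(im[v-65:v+65,u-44:u+44],(400,591),interpolation=cv2.INTER_CUBIC)); print(u-44,v-65,400/88)
cv2.imwrite("pics/held.png",np.hstack(ims))
E
```

```text
3.025 [ 504.39111374 -134.17597825   31.68545938] [ 0.55137165 -0.54756999  0.11144899]
3.5833 27.129170540777825 29.31224137544632 [-0.69678072  0.74284991  3.18538048]
4.725 26.851961227910067 [ 503.66487793 -133.89624793  149.22672678] [ 0.0115442  -0.17729716 -1.0155829 ]
5.6083 27.048410133181054 [487.55940553  57.21407497 159.69539014] [ 0.39122729 -0.13474336 -0.6970189 ] [ 4.22658044e-02  2.62297427e-01  1.78182444e+00 -1.84823131e-04
  1.09794762e+00  1.77289411e+00]
top 202 211
158 146 4.545454545454546
scene 236 229
192 164 4.545454545454546
```

View pics/held.png

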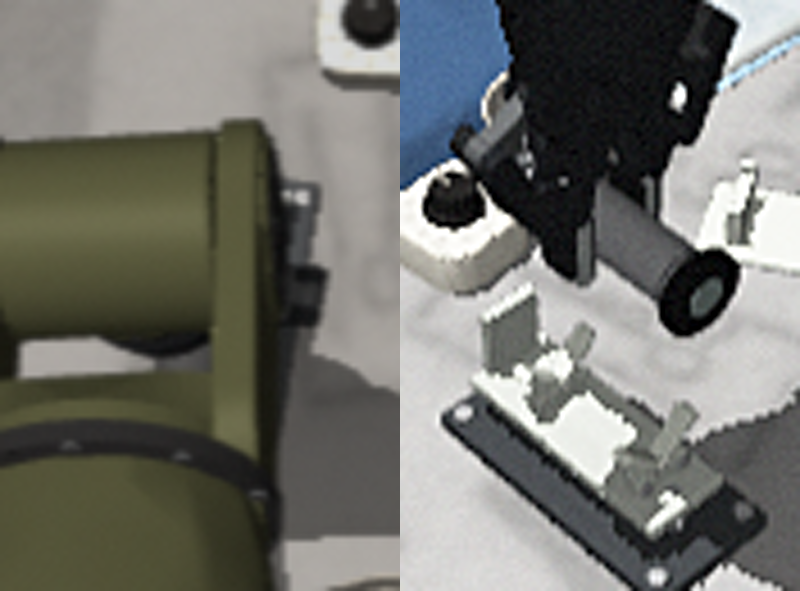

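The right panel shows the barrel held level. Its flange is on the robot side, with the outer face centre at (707,298), so the plain end faces the stop. I'll intersect that ray with the vertical plane through the jaws to find where the barrel sits along its length.

```bash
python3 - <<'E'
from h import *
f=400/88
s=bot.sense(); T=s["tcp_pos"]; yaw=-.161
u=np.array([np.cos(yaw),np.sin(yaw),0]); n=np.array([-u[1],u[0],0])
def vp(px,P):
    c=bot.get_calibration("scene"); R=c["R"]; C=-R.T@c["t"]; d=R.T@np.linalg.solve(c["mtx"],[*px,1])
    X=C+d*((P-C)@n)/(d@n); return (X-P)@u, X[2]
px=lambda p:(np.array(p)+.5)/f-.5+[192,164]
print("flange outer centre: along, z", vp(px((707-400,298)),T), "expect -60, ~165")
# stop plate top edge centre (z 72) & yoke positions vs stand origin
S=np.array([487.5,57.7,0])
for nm,p,z in [("stop top L",(480-400,318),72),("stop top R",(535-400,286),72)]:
    X=ray("scene",px(p),z); print(nm,(X-S)@u,(X-S)@n)
print("expect x 62 (face)..68, y +-15")
print("proj flange if centred", (proj("scene",T+[0,0,5]-60*u)-[192,164])*f+[400,0])
E
```

```text
flange outer centre: along, z (np.float64(-60.163544835020716), np.float64(164.23294427652866)) expect -60, ~165
stop top L 65.0149905315893 18.23241690792615
stop top R 62.99785550741754 -13.268557705019038
expect x 62 (face)..68, y +-15
proj flange if centred [704.96089028 295.09789342]
```

```bash
python3 - <<'E'
from h import *
yaw=-.161; u=np.array([np.cos(yaw),np.sin(yaw)])
P=np.array([487.5,57.7])-1.5*u
bot.servo_line([*P,75],down(yaw),rate=100); bot.hold(.3)
F0=np.mean([bot.hold(.03) or bot.sense()["contact_force"] for _ in range(6)],0); print(F0)
z=70
while z>58:
    bot.servo_line([*P,z],rate=30); bot.hold(.1)
    F=np.mean([bot.hold(.02) or bot.sense()["contact_force"] for _ in range(4)],0)-F0
    s=bot.sense(); print(z,np.round(s["tcp_pos"],2),np.round(F,2),round(s["clock"],2))
    if np.linalg.norm(F)>1.8: break
    z-=1
E
```

```text
[-0.09249313 -0.18703127 -1.38182222]
70 [486.07  57.94  70.04] [-0.11 -0.02  0.18] 7.69
69 [486.04  57.93  69.02] [ 0.25  0.94 -0.11] 8.11
68 [486.02  57.94  68.  ] [-0.12 -0.18 -0.12] 8.53
67 [486.01  57.94  66.98] [ 0.33  0.58 -0.44] 8.94
66 [486.04  57.95  66.01] [ 0.11  0.32 -0.53] 9.36
65 [486.01  57.92  65.01] [ 0.03  0.16 -0.16] 9.78
64 [486.04  57.95  64.02] [0.17 0.25 0.09] 10.19
63 [486.03  57.95  63.01] [0.52 0.3  0.09] 10.61
62 [486.02  57.95  62.02] [-0.07  0.38  0.08] 11.03
61 [486.13  57.97  61.1 ] [-0.04  1.15  2.25] 11.44
```

```bash
python3 - <<'E'
from h import *
import cv2
yaw=-.161
p=bot.sense()["tcp_pos"]
bot.command_gripper(50); 
s=bot.sense(); print(s["finger_gap"],s["contact_force"])
bot.servo_line([p[0],p[1],140],rate=100)
bot.command_gripper(0,20); bot.hold(.2)
s=bot.sense(); print(s["clock"],s["finger_gap"],s["tcp_pos"],s["contact_force"])
im=bot.camera("scene")[...,::-1]; cv2.imwrite("pics/scene_raw3.png",im)
u,v=proj("scene",[487.5,57.7,85]).astype(int); print(u-50,v-40)
cv2.imwrite("pics/seated.png",cv2.resize(im[v-40:v+45,u-50:u+60],(770,595),interpolation=cv2.INTER_CUBIC))
E
```

```text
49.80054419095739 [0.12823888 0.08795019 0.1521387 ]
13.4667 0.22294981682275894 [486.14999971  57.97452142 140.01113519] [-0.4211079  -0.08157078 -0.84288083]
186 201
```

View pics/seated.png

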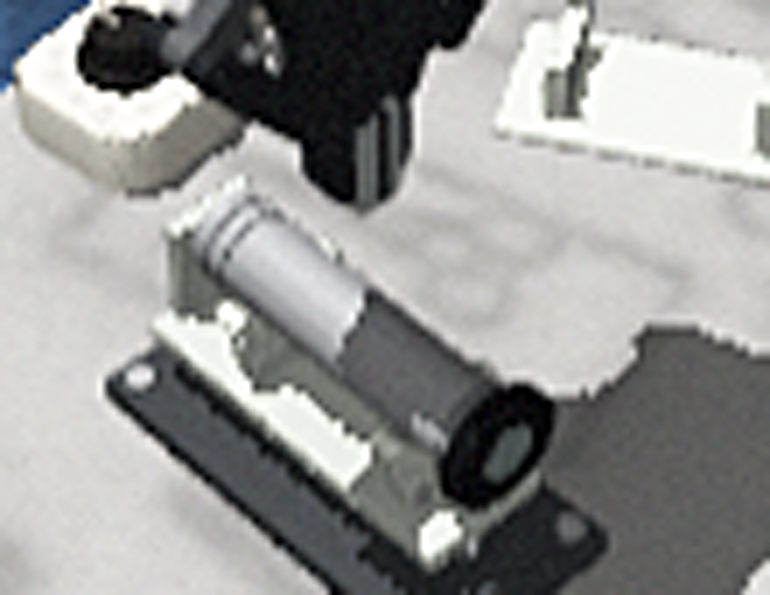

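The barrel lies seated in the V. Its plain end is close to the stop (about (215,225)), and its flange is outside the rear yoke, with the face centre at (512,450). Next I'll check its position along the V, then press down with the shut fingers.

```bash
python3 - <<'E'
from h import *
yaw=-.161; u=np.array([np.cos(yaw),np.sin(yaw),0]); n=np.array([-u[1],u[0],0]); S=np.array([487.5,57.7,0])
c=bot.get_calibration("scene"); R=c["R"]; C=-R.T@c["t"]
X=ray("scene",(np.array((510,450))+.5)/7-.5+[186,201],67); print("flange x,y in stand (expect -61.5,0)",(X-S)@u,(X-S)@n)
P=S[:2]+0*u[:2]
bot.servo_line([*P,105],down(yaw),rate=80); bot.hold(.3)
f=lambda k:np.mean([bot.hold(.02) or bot.sense()["contact_force"] for _ in range(k)],0)
F0=f(8); print(F0)
z=99
while z>84:
    bot.servo_line([*P,z],rate=30); bot.hold(.1)
    F=f(5)-F0; s=bot.sense(); print(z,np.round(s["tcp_pos"],2),np.round(F,2),round(s["clock"],2))
    if F[2]>1.6: break
    z-=1
E
```

```text
flange x,y in stand (expect -61.5,0) -61.76894833901776 0.6095405096151325
[-0.2085639  -0.11936951  0.18480052]
99 [487.55  57.69  99.07] [-0.13 -0.19  0.02] 15.07
98 [487.52  57.7   98.01] [ 0.72 -0.18 -0.1 ] 15.51
97 [487.51  57.7   97.  ] [ 0.62  0.18 -0.23] 15.94
96 [487.51  57.71  96.03] [ 0.19  0.18 -0.23] 16.38
95 [487.57  57.7   95.05] [0.79 0.35 0.6 ] 16.81
94 [487.53  57.71  94.05] [0.67 0.2  0.9 ] 17.24
93 [487.55  57.7   93.05] [0.91 0.38 2.32] 17.68
```

```bash
python3 - <<'E'
from h import *
import cv2
P=np.array([487.5,57.7]); F0=np.array([-.21,-.12,-.1])
f=lambda k:np.mean([bot.hold(.02) or bot.sense()["contact_force"] for _ in range(k)],0)
for z in (91,89.5,88):
    bot.servo_line([*P,z],rate=15); bot.hold(.15)
    F=f(8)-F0; s=bot.sense(); print(z,np.round(s["tcp_pos"],2),np.round(F,2),round(s["clock"],2))
    if F[2]>8: break
bot.hold(.5)
im=bot.camera("scene")[...,::-1]
u,v=186+50,201+40
cv2.imwrite("pics/pressed.png",cv2.resize(im[v-40:v+45,u-50:u+60],(770,595),interpolation=cv2.INTER_CUBIC))
print(f(10)-F0)
E
```

```text
91 [487.56  57.69  91.06] [0.53 0.49 3.12] 18.24
89.5 [487.54  57.68  89.54] [1.05 0.46 4.05] 18.77
88 [487.55  57.71  88.07] [0.83 0.37 5.32] 19.31
[1.34989137 0.37751891 4.86419514]
```

View pics/pressed.png

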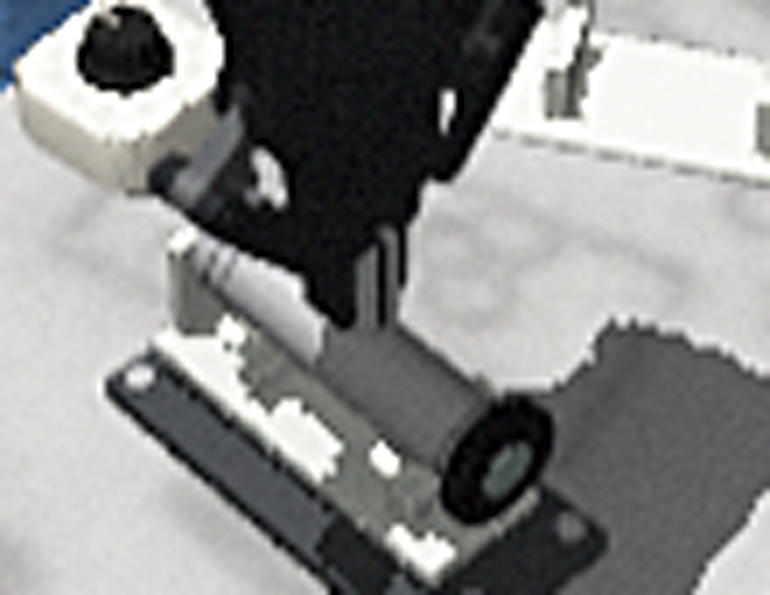

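The carriage has gone down with the barrel (flange face now at about (507,465), lower than before). The barrel is still level in the V, and the 5 N push matches half travel. Handing in.

```bash
python3 -c "
from cell import bot
print(bot.job_done())"
```

```text
the job is handed in; nothing more can be done
None
```

I handed the job in at about 20 s with the barrel seated in the V-cradle, plain end about 2 mm from the stop. The shut fingers are still pressing it about 7 mm down at roughly 5 N, and the bowl and timer were left alone; no verdict came back.

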